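Clamp a canvas in the table easel

TASK

The small canvas stands on the ledge at one side of the table easel, and the easel's sliding top holder is too low to let it in. Slide the holder up its track out of the way, slide the canvas along the ledge until it is centred on the track under the holder, then bring the holder back down until its seat bears snugly on the canvas's top edge with its lip over the front, the canvas square and down on the ledge. Leave the things standing around as they are.

Things in the scene. Friction and masses are not known exactly. Their poses are not given: they have to be found in the camera images.
- easel: wooden table easel, fixed: a light wooden board 370 mm wide, 300 mm long, reclined 0.35 rad (20 deg) from the table, rising away from the robot. Origin on the table below the middle of the ledge line. z vertical, x level toward the high end, y left. In this frame up the slope is (cos 0.35, 0, sin 0.35), off the face is (-sin 0.35, 0, cos 0.35).
- ledge_mid (a point): on the board's face in the middle of the ledge line, 50 mm above the table, where the canvas's lower edge rests; axes as the easel's. The ledge is a straight wooden strip along the whole low end, 18 mm high off the face, 26 mm deep. From here a flush metal track runs straight up the middle of the board (y = 0).
- board_end (a point): middle of the board's high end, on its face, 270 mm up the slope from the ledge line.
- top_holder (a joint): position of the holder along the track in m, growing up the slope, 0 to 0.16; its seat is 50 mm + this value above the ledge line. Slides with about 3 N friction and stays where it is left. It reads 0.100 with the canvas down on the ledge and the seat on its top edge.
- holder_seat (a point): on the top holder, a wooden block that rides in the track: middle of its padded seat (flat face that looks down the slope), at the board's face. x up the slope, y left along the ledge, z off the face. Block 54 mm wide in y, x = 0 to 36 mm, z = 0.5 to 27.5 mm. A black round knob, 30 mm in diameter, stands on it at x = 17 mm, from z = 28 to 51 mm.
- holder_back (a point): middle of the holder's flat upper side (looks up the slope), 36 mm up the slope from the seat, 14 mm off the face.
- holder_lip (a point): middle of the foremost edge of the holder's lip, 54 mm wide and 8 mm thick (19.5 to 27.5 mm off the face), that juts 9 mm down the slope from the seat to lap over the canvas's front.
- canvas: small blank white canvas on a wooden stretcher, 150 mm up the slope, 120 mm along the ledge, 16 mm thick, 0.1 to 0.2 kg, lying loose on the board with its lower edge on the ledge. It starts wholly to the right of the holder. Origin at the centre of its back; x up the slope, y to the left along the ledge, z off the face.
- canvas_top_edge (a point): middle of the canvas's top edge, at its back face: 75 mm up the slope from the canvas's origin; axes as the canvas's.
- mug: white mug, 86 mm high, 83 mm across and 115 mm with its handle, standing near the front right; origin at the centre of its underside.
- gesso: dark blue and white lidded pot, 68 mm across, 85 mm high, standing at the right, beside the easel; origin at the centre of its underside.
- tape: roll of masking tape lying flat, 104 mm across, 25 mm high, left of the easel; origin at the centre of its underside.

How it is judged:
By the outcome, as a careful person would: the job done as asked, in the order asked, and still so for the second after the job is handed in, with the robot touching nothing.
It also fails if it takes over 53 s, if anything falls off the work surface, if the arm or the gripper's body presses on something with over 40 N, if the wrist force passes 120 N, or if a joint passes its speed limit or range.

ROBOT

A 7-joint arm with a two-finger parallel gripper is mounted at the origin on a cart in front of the work surface, level with it; the furniture and walls round the work are solid. World frame = base frame: x ahead of the robot, y to its left, z up, the work surface at z = 0. Lengths are in m, angles in rad, forces in N, time in s.
With the tool pointing down it reaches from about 0.425 to 0.925 m from the base axis. Payload 6.8 kg.
Tool frame: the origin (TCP) lies at the very end of the fingers, on their centre line; the grasp point (between the pads) lies 19 mm behind it; z points along the fingers, y is the line along which they close (so a half turn about z gives the same grasp; the last joint's range is limited). The gripper opens to 88 mm and grips with 3 to 60 N. Pads are 20 mm wide; open, the fingers measure 115 mm over their backs; the gripper's body (75 mm by 178 mm) begins 61 mm behind the grasp point.
Start: joints at [1.002, 0.477, 0.022, 1.555, -0.011, 1.109, -0.083], TCP at [0.3, -0.605, 0.199] pointing down, gripper open.
Joint ranges: [-2.96, 2.96], [-0.34, 2.1], [-1.41, 1.46], [0.24, 2.44], [-1.37, 4.51], [0.17, 1.92], [-2.96, 2.96]. Speed limits (rad/s): [2.39, 2.39, 3.14, 3.14, 3.14, 3.14, 3.14].

INTERFACE

Orientations are given as a rotation vector (axis times angle).
In Python, from plant import sense, get_image, camera_params, close_job gives the robot as it stands. The module is installed in compiled form; this text tells all that it offers.
- The arm moves only by the shell command python3 -m inch 'ROWS' [OPENING] [FORCE]. ROWS is JSON, a list that holds one entry, the list of rows, each a list of 4 numbers: the shift along the tool's x, y, z in mm, then the turn about the tool's z in degrees. A call has 1 to 8 rows; each row is the pose to reach, as a shift and turn from the pose commanded when the call began, along the tool's axes at that moment; what a row does not reach only later rows make up. A row lasts 1/10 s, in which the tool goes at most 50 mm and 8.59 degrees, less where a joint would pass 70% of its speed; a pose out of reach is approached as far as the arm can. A call with a gripper value outside its range is refused whole. OPENING is the finger opening in mm, from 0 to 87.8, set as the call begins (- or left out, the last holds). The fingers move at their own pace and stop on an object; FORCE is the grip in N (left out, the last holds). Time passes only in rows, so rows that repeat a pose let the fingers close. It gives the time, the measured TCP pose, the force, the opening and the grip force at its end, in the units of the state.
- sense(): the state, without advancing time (a new reading comes with each control period).
- get_image(name): name is "side" or "top"; returns the picture (400x640x3 uint8, blue, green, red); there is no depth.
- camera_params(name): a dict with "K" (3x3 intrinsics, pixels), "k1" (the pictures are not rectified: a ray, as slopes to the right and down, at radius r is drawn at 1 + k1 r^2 times it, then the intrinsics apply), "R" (3x3) and "t" (3): a world point X has camera coordinates R X + t. Camera axes: x right, y down, z forward; pixel columns grow to the right and rows downward; lengths in m; the calibration is good to about 2 mm. A picture is of the moment at which its call begins. camera_params takes no time and is no camera call.
- close_job(): hands the job in; it is judged then, once.
The state is a dict: "clock": time; "q": joint angles; "dq": joint speeds; "joint_efforts": joint torques, N m; "eef_pos": TCP position; "ee_rot": TCP orientation; "ft_force": force on the tool from outside, world axes, zero at the start; "moment": the same for the moment, N m; "opening": finger opening in m; "grip_force": force on a finger pad.
Only numpy, scipy, OpenCV 4.12 (cv2) and the standard library are available. Lean on these libraries where they do the work, as an engineer would, in place of code of your own. Each camera call takes 0.05 s, during which the arm holds its last target. There are 200 camera calls.

## Working session

There is one attempt and no reset: what is moved stays moved. The work goes in short steps, Python scripts to look and compute and a shell command to move; the robot and the scene stay as the last step left them, time stands still between calls to the robot, and variables do not carry over. Pictures are saved under pics/ and viewed, at most 10 in all, crops included, and the job is handed in when it is done.

```bash
mkdir -p pics; python3 - <<'E'
from plant import *
import cv2,numpy as np
s=sense();print(s)
for n in("side","top"):
    cv2.imwrite(f"pics/{n}0.png",get_image(n));p=camera_params(n);print(n,p, -np.array(p["R"]).T@p["t"])
E
```

```text
{'clock': 0.0, 'q': array([ 1.00189335,  0.47778484,  0.02235497,  1.55641896, -0.01150444,
        1.10925555, -0.0830547 ]), 'dq': array([-3.44534171e-04,  5.48041967e-04,  7.85804287e-04,  2.76160653e-04,
        8.74221101e-05, -1.86847084e-03,  1.26771700e-03]), 'joint_efforts': array([ 2.84928556e-04, -5.82858288e+01,  1.53433084e+00, -2.72605795e+01,
       -5.45186608e-02,  1.69221824e-02,  1.46321113e-04]), 'eef_pos': array([ 0.29985494, -0.60405412,  0.19820598]), 'ee_rot': array([-3.05694289e+00, -7.17141020e-01,  8.21704064e-04]), 'ft_force': array([-0.4539587 ,  0.22687889, -0.85233854]), 'moment': array([ 0.00592082, -0.02717317, -0.01515816]), 'grip_force': 0.0, 'opening': 0.08786434434531276}
side {'K': array([[420.18164378,   0.        , 321.86526081],
       [  0.        , 420.18164378, 200.13969583],
       [  0.        ,   0.        ,   1.        ]]), 'k1': -0.011874616153199237, 'R': array([[-0.993632  , -0.11049822, -0.02203604],
       [-0.04981007,  0.60619991, -0.79375098],
       [ 0.10106632, -0.78759876, -0.60784356]]), 't': array([0.58352866, 0.03494821, 1.54348569])} [0.42555911 1.2589407  0.97879667]
top {'K': array([[438.55365718,   0.        , 319.15602384],
       [  0.        , 438.55365718, 200.25234689],
       [  0.        ,   0.        ,   1.        ]]), 'k1': -0.03159986152433356, 'R': array([[ 0.02707849, -0.9994383 ,  0.01974432],
       [-0.98793622, -0.02976915, -0.15197308],
       [ 0.15247549, -0.01539093, -0.9881874 ]]), 't': array([0.13189308, 0.56619419, 1.4281968 ])} [0.33802727 0.17065539 1.49476823]
```

View pics/side0.png

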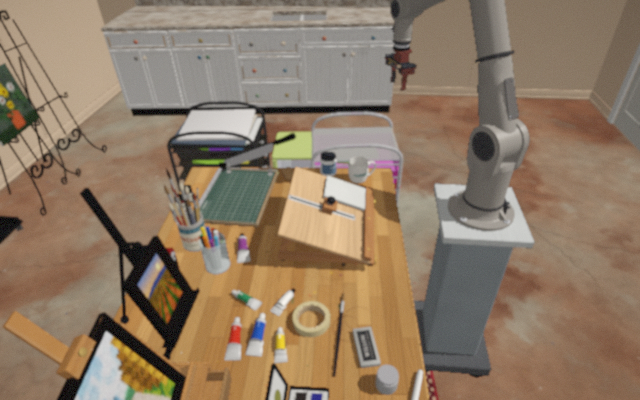

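View pics/top0.png

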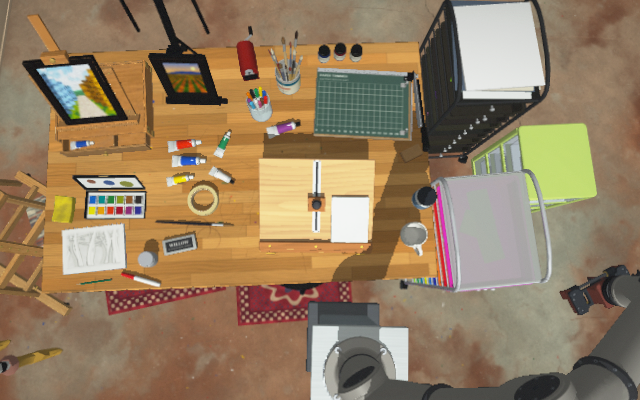

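The side view shows the easel with its holder knob near (330,202) and the canvas near (345,192). In the top view the board spans x 259-375, y 158-248, with the holder at (316,203), the canvas at 331-368 × 196-242, the mug at (413,236) and the gesso pot at (424,197). Next I'll zoom in to pick out the corners.

```bash
cat > h.py <<'E'
import cv2,numpy as np
from plant import *
def ray(n,px):
    p=camera_params(n);K=p["K"];R=np.array(p["R"]);t=np.array(p["t"])
    d=np.array([(px[0]-K[0,2])/K[0,0],(px[1]-K[1,2])/K[1,1]]);u=d.copy()
    for _ in range(10):u=d/(1+p["k1"]*(u@u))
    return -R.T@t, R.T@np.array([u[0],u[1],1.])
def plane(n,px,z):
    c,d=ray(n,px);return c+d*(z-c[2])/d[2]
def tri(a,b):
    c1,d1=ray("top",a);c2,d2=ray("side",b)
    s=np.linalg.lstsq(np.c_[d1,-d2],c2-c1,rcond=None)[0]
    A,B=c1+s[0]*d1,c2+s[1]*d2
    return (A+B)/2,np.linalg.norm(A-B)
def proj(n,X):
    p=camera_params(n);c=np.array(p["R"])@X+p["t"];u=c[:2]/c[2];u=u*(1+p["k1"]*(u@u))
    return u*np.diag(p["K"])[:2]+p["K"][:2,2]
E
python3 - <<'E'
from h import *
t=cv2.imread("pics/top0.png");s=cv2.imread("pics/side0.png")
cv2.imwrite("pics/tz.png",cv2.resize(t[150:260,250:445],None,fx=4,fy=4,interpolation=cv2.INTER_CUBIC))
cv2.imwrite("pics/sz.png",cv2.resize(s[145:275,265:405],None,fx=4.5,fy=4.5,interpolation=cv2.INTER_CUBIC))
for n,im,(x0,y0,x1,y1) in(("top",t,(325,190,372,246)),("side",s,(318,172,372,212))):
    r=im[y0:y1,x0:x1];hsv=cv2.cvtColor(r,cv2.COLOR_BGR2HSV)
    m=((hsv[...,1]<40)&(hsv[...,2]>165)).astype(np.uint8)*255
    c=max(cv2.findContours(m,0,2)[0],key=cv2.contourArea)
    q=cv2.approxPolyDP(c,5,True)[:,0]+[x0,y0];print(n,cv2.contourArea(c),q.tolist())
for n,im,(x0,y0,x1,y1) in(("top",t,(305,190,328,215)),("side",s,(318,192,342,216))):
    m=(im[y0:y1,x0:x1].max(2)<60).astype(np.uint8);k=cv2.connectedComponentsWithStats(m);print(n,k[2][1:].tolist(),(k[3][1:]+[x0,y0]).round(1).tolist())
E
```

```text
top 1627.5 [[332, 197], [331, 241], [367, 242], [368, 197]]
side 802.0 [[327, 176], [325, 196], [364, 208], [363, 187]]
top [[11, 2, 1, 4, 4], [7, 10, 9, 5, 15]] [[316.0, 193.5], [316.3, 201.9]]
side [[10, 6, 6, 6, 26]] [[330.5, 200.2]]
```

View pics/tz.png

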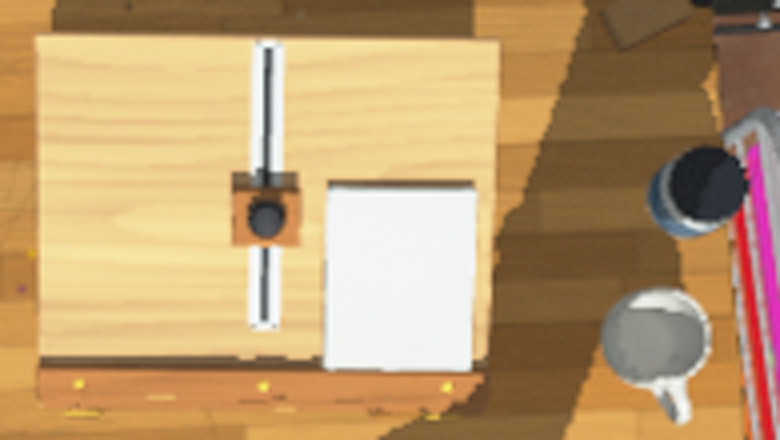

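View pics/sz.png

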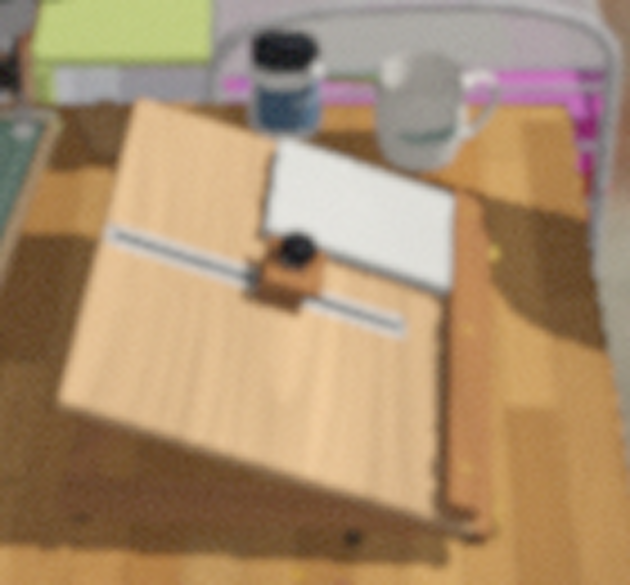

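In the top view the board's high corners are at about (259,159) and (374.5,160), and the knob is at (316.5,204). In the side view the high corners are at (278.5,234.5) and (296,166.5), and the knob is at (331,199). I'll triangulate these.

```bash
python3 - <<'E'
from h import *
np.set_printoptions(precision=4,suppress=True)
T=lambda x,y:((x+.5)/4-.5+250,(y+.5)/4-.5+150)
S=lambda x,y:((x+.5)/4.5-.5+265,(y+.5)/4.5-.5+145)
P={'bL':(T(37,35),S(62,403)),'bR':(T(499,40),S(140,98)),'ctl':(T(328,185),S(265,233)),'ctr':(T(476,186),S(280,140)),
'cbr':(T(471,370),S(455,191)),'cbl':(T(324,369),S(445,291)),'knob':(T(267,215),S(298,247)),'trtop':(T(267,42),S(115,235)),'trbot':(T(264,327),S(402,328)),
'hbl':(T(233,246),S(286,307)),'ledgeLface':(T(40,357),S(437,522))}
R={}
for k,(a,b) in P.items():
    R[k],e=tri(a,b);print(k,R[k],'gap',round(e,4))
ax=R['bL']-R['bR'];print('width',np.linalg.norm(ax),'yaw',np.arctan2(-ax[0],ax[1]))
print('canvas w',np.linalg.norm(R['ctl']-R['ctr']),np.linalg.norm(R['cbl']-R['cbr']),'h',np.linalg.norm(R['ctl']-R['cbl']),np.linalg.norm(R['ctr']-R['cbr']))
for k in('ctl','ctr','cbr','cbl'):pass
# monoplane at known heights
sl=np.sin(.35);cl=np.cos(.35)
for n,i in(("top",0),("side",1)):
    print(n,[plane(n,P[k][i],.05+.27*sl) for k in('bL','bR')],'knobtop',plane(n,P['knob'][i],0.05+.117*sl+.051*cl))
E
```

```text
bL [0.6767 0.3445 0.1363] gap 0.0006
bR [ 0.6832 -0.0225  0.1403] gap 0.0004
ctl [0.5672 0.1095 0.1084] gap 0.0003
ctr [ 0.5682 -0.0086  0.1146] gap 0.0017
cbr [ 0.4244 -0.012   0.0693] gap 0.0012
cbl [0.4255 0.107  0.0584] gap 0.0046
knob [0.5373 0.1579 0.1337] gap 0.001
trtop [0.674  0.1618 0.1396] gap 0.0031
trbot [0.4573 0.157  0.0606] gap 0.0027
hbl [0.5306 0.1842 0.096 ] gap 0.0261
ledgeLface [0.4261 0.3409 0.0436] gap 0.0022
width 0.36713060769076417 yaw 0.017919638596757978
canvas w 0.1182652501009413 0.11940673594671902 h 0.1502684231563425 0.1507960496474604
top [array([0.6748, 0.3437, 0.1426]), array([ 0.6824, -0.0222,  0.1426])] knobtop [0.5372 0.158  0.138 ]
side [array([0.6751, 0.3513, 0.1426]), array([ 0.6827, -0.019 ,  0.1426])] knobtop [0.5363 0.1637 0.138 ]
```

```bash
python3 -m inch '[[[0,0,-50,0],[0,0,-100,0],[0,0,-150,8],[0,0,-150,16],[0,0,-150,25.3]]]' 87.8 20; python3 - <<'E'
from h import *
print(tri((538,172),(396,121)),tri((552,280),(401,160)), 'gesso lid',tri((424,196),(328,156)),'mug',plane("top",(413,234),.086))
E
```

```text
clock: 0.6
eef_pos: [0.3004, -0.6052, 0.3511]
ee_rot: [3.139, 0.04, 0.003]
ft_force: [-0.8, -0.6, -1.1]
opening: 0.0876
grip_force: 0.0
(array([ 0.46919639, -0.44210154,  0.20692593]), np.float64(0.35329749060778726)) (array([ 0.27158382, -0.81708818, -0.30033329]), np.float64(0.0820179120782643)) gesso lid (array([ 0.58111173, -0.1949419 ,  0.0840997 ]), np.float64(0.0018582780813066792)) mug [ 0.45423368 -0.15746126  0.086     ]
```

```bash
python3 -m inch '[[[17,-50,0,0],[34,-100,0,0],[51,-150,0,0],[68,-200,0,0],[85,-250,0,0],[102,-300,0,0],[119,-350,0,0],[136,-400,0,0]]]'; python3 -m inch '[[[120,-359,0,0],[120,-359,0,0],[120,-359,0,0],[120,-359,0,0],[120,-359,0,0],[120,-359,0,0],[120,-359,0,0],[120,-359,0,0]]]'; python3 -c "
from h import *
s=sense();print(s['eef_pos'],s['ee_rot'])"
```

```text
clock: 1.4
eef_pos: [0.4168, -0.2199, 0.349]
ee_rot: [3.141, 0.049, -0.0]
ft_force: [1.2, -0.6, 0.3]
opening: 0.0879
grip_force: 0.0
clock: 2.2
eef_pos: [0.5253, 0.145, 0.3488]
ee_rot: [-3.14, -0.056, 0.001]
ft_force: [-0.1, -1.0, 0.2]
opening: 0.0876
grip_force: 0.0
[0.5252566  0.14496627 0.34877511] [-3.13963300e+00 -5.62186064e-02  1.10846826e-03]
```

```bash
python3 -m inch '[[[0,0,50,0],[0,0,100,0],[0,0,140,0],[0,0,140,0],[0,0,140,0],[0,0,140,0]]]'; python3 - <<'E'
from h import *
s=sense();print(s['eef_pos'],s['ee_rot'])
t=get_image("top");a=get_image("side")
A=cv2.resize(t[150:260,255:385],None,fx=4,fy=4,interpolation=2);B=cv2.resize(a[130:260,290:390],None,fx=440/130,fy=440/130,interpolation=2)
cv2.imwrite("pics/k1.png",np.hstack([A[:440],B[:440,:278]]))
E
```

```text
clock: 2.8
eef_pos: [0.5271, 0.1412, 0.2117]
ee_rot: [-3.14, -0.049, -0.006]
ft_force: [0.9, 0.9, -0.4]
opening: 0.0878
grip_force: 0.0
[0.52710356 0.14123069 0.21169316] [-3.14008217 -0.04915845 -0.00580128]
```

View pics/k1.png

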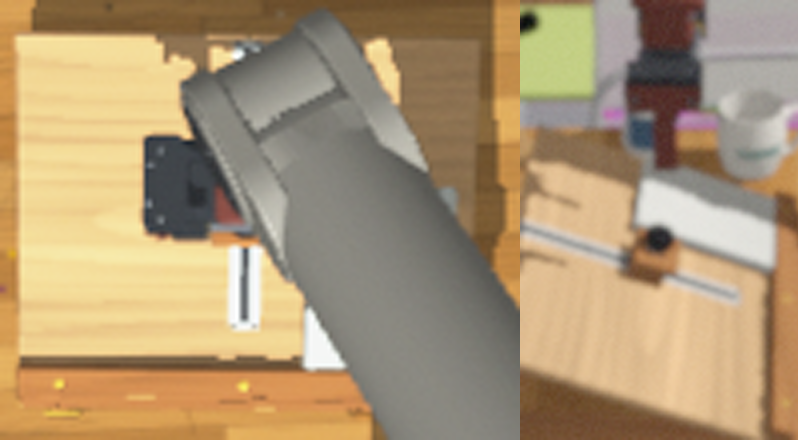

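The picture shows the gripper hovering over the holder, about 15-20 mm to its right. The knob in the side crop is at (658,238). I'll shift left, descend and grip the knob.

```bash
python3 -m inch '[[[11,-18,20,0],[11,-18,50,0],[11,-18,70,0],[11,-18,80,0],[11,-18,80,0],[11,-18,80,0]]]' ; python3 -m inch '[[[0,0,0,0],[0,0,0,0],[0,0,0,0],[0,0,0,0],[0,0,0,0],[0,0,0,0],[0,0,0,0],[0,0,0,0]]]' 20 20
```

```text
clock: 3.5
eef_pos: [0.5369, 0.1592, 0.1306]
ee_rot: [-3.141, -0.049, -0.003]
ft_force: [-0.1, -0.2, 0.9]
opening: 0.088
grip_force: 0.0
clock: 4.3
eef_pos: [0.536, 0.1589, 0.1291]
ee_rot: [3.141, 0.049, -0.0]
ft_force: [0.6, -0.1, 0.0]
opening: 0.027
grip_force: 0.0
```

```bash
python3 -m inch '[[[0,0,0,0],[0,0,0,0],[0,0,0,0]]]' 15 20
```

```text
clock: 4.6
eef_pos: [0.536, 0.1589, 0.1291]
ee_rot: [3.141, 0.05, -0.0]
ft_force: [-0.0, 0.6, 0.6]
opening: 0.0151
grip_force: 0.0
```

```bash
python3 - <<'E'
from h import *
a=get_image("side");t=get_image("top")
B=cv2.resize(a[150:240,280:380],None,fx=5,fy=5,interpolation=2);A=cv2.resize(t[180:240,285:345],None,fx=5,fy=5,interpolation=2)
o=np.zeros((450,800,3),np.uint8);o[:,:500]=B;o[:300,500:]=A
cv2.imwrite("pics/k2.png",o)
s=sense();p=s['eef_pos'];print(p,proj("side",p),(proj("side",p)-[280,150])*5)
E
```

```text
[0.53597923 0.15893066 0.12915871] [331.07527491 200.76513883] [255.37637456 253.82569414]
```

View pics/k2.png

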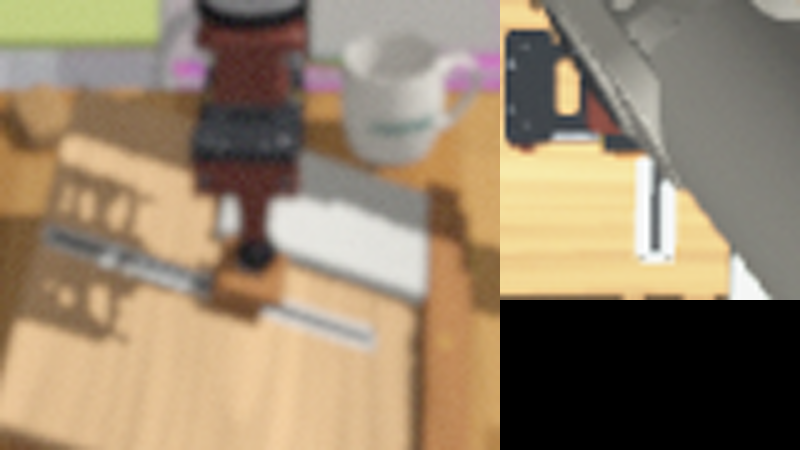

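The black blob at (255,253) in the left crop is either the knob or the fingertips, and the fingers closed without meeting anything. I'll compare the projected tips and make a pixel check.

```bash
python3 - <<'E'
from h import *
p=np.array([.5271,.1412,.2117])
for dy in(.044,.0575,-.044,-.0575):print(dy,(proj("side",p+[0,dy,0])-[290,130])*440/130+[520,0])
a=get_image("side");cv2.imwrite("pics/s_k2.png",a)
print(a[192:208,331].tolist())
b=cv2.imread("pics/side0.png");print(b[192:208,331].tolist())
E
```

```text
0.044 [665.12618307 186.76333881]
0.0575 [663.81109506 195.22607137]
-0.044 [673.20497698 134.77185493]
-0.0575 [674.37348446 127.25135673]
[[36, 42, 80], [34, 37, 79], [38, 45, 81], [46, 49, 83], [42, 50, 83], [44, 45, 75], [42, 40, 61], [42, 45, 48], [41, 43, 41], [43, 39, 40], [32, 34, 34], [49, 53, 62], [56, 74, 101], [74, 103, 145], [81, 123, 174], [84, 132, 186]]
[[220, 226, 227], [221, 227, 228], [218, 223, 224], [198, 202, 204], [153, 157, 157], [87, 88, 89], [52, 47, 52], [51, 44, 47], [54, 50, 46], [40, 37, 37], [30, 27, 31], [40, 46, 55], [55, 68, 96], [70, 102, 144], [83, 124, 175], [84, 130, 183]]
```

```bash
python3 -m inch '[[[0,0,2,0],[0,0,4,0],[0,0,4,0]]]'; python3 -m inch '[[[0,0,2,0],[0,0,4,0],[0,0,4,0]]]'
```

```text
clock: 5.05
eef_pos: [0.5357, 0.1588, 0.1247]
ee_rot: [3.141, 0.049, -0.001]
ft_force: [-0.5, 0.2, 0.4]
opening: 0.015
grip_force: 0.0
clock: 5.35
eef_pos: [0.5361, 0.159, 0.1213]
ee_rot: [3.141, 0.049, 0.0]
ft_force: [-0.3, -0.5, 3.3]
opening: 0.0152
grip_force: 1.2
```

Touch found the knob top at a TCP z of about 0.1215, so the tips sit higher than I assumed. I'll back off, open, go deeper and regrip.

```bash
python3 -m inch '[[[0,0,-10,0],[0,0,-10,0],[0,0,-10,0],[0,0,-10,0],[0,0,-10,0],[0,0,-10,0],[0,0,-10,0]]]' 60 20; python3 -m inch '[[[1,0,7,0],[2,0,14,0],[2,0,20,0],[2,0,24,0],[2,0,24,0]]]'; python3 -m inch '[[[0,0,0,0],[0,0,0,0],[0,0,0,0],[0,0,0,0],[0,0,0,0]]]' 15 20
```

```text
clock: 6.05
eef_pos: [0.5359, 0.1589, 0.131]
ee_rot: [3.141, 0.05, -0.0]
ft_force: [0.0, 0.8, 0.2]
opening: 0.0599
grip_force: 0.0
clock: 6.55
eef_pos: [0.5374, 0.1588, 0.1062]
ee_rot: [3.141, 0.05, -0.002]
ft_force: [-0.8, -0.8, 0.3]
opening: 0.0598
grip_force: 0.0
clock: 7.05
eef_pos: [0.5381, 0.1589, 0.1074]
ee_rot: [3.141, 0.049, 0.001]
ft_force: [-1.0, -0.1, 0.6]
opening: 0.0282
grip_force: 20.0
```

```bash
python3 -m inch '[[[4,0,-1.5,0],[12,0,-4.5,0],[22,0,-8,0],[33,0.4,-12,0],[44,0.4,-16,0],[55,0.6,-20,0],[66,0.7,-24,0],[66,0.7,-24,0]]]'; python3 - <<'E'
from h import *
s=sense();print(s['eef_pos'],s['ft_force'],s['moment'],s['opening'])
E
```

```text
clock: 7.85
eef_pos: [0.6065, 0.1601, 0.1323]
ee_rot: [-3.141, -0.048, -0.005]
ft_force: [-0.1, -2.1, 5.8]
opening: 0.028
grip_force: 20.0
[0.60654541 0.16007306 0.13230118] [-0.12526797 -2.08334193  5.76423562] [-0.4489306   0.08529641  0.04756957] 0.02798430672532173
```

```bash
python3 -m inch '[[[0,0,0,0],[0,0,0,0],[0,0,0,0],[0,0,-5,0],[0,0,-30,0],[0,0,-80,0],[0,0,-110,0],[0,0,-110,0]]]' 60; python3 -m inch '[[[-20,25,0,0],[-50,60,0,0],[-85,100,0,0],[-127,130,0,0],[-127,130,30,0],[-127,130,70,0],[-127,130,100,0],[-127,130,115,0]]]' 0 10; python3 - <<'E'
from h import *
for n in("top","side"):cv2.imwrite(f"pics/{n}3.png",get_image(n))
t=cv2.imread("pics/top3.png");a=cv2.imread("pics/side3.png")
o=np.hstack([cv2.resize(t[150:260,250:390],(560,440),interpolation=2),np.zeros((440,240,3),np.uint8)])
o[:,560:]=cv2.resize(a[165:231,300:336],(240,440),interpolation=2);cv2.imwrite("pics/c3.png",o)
print(sense()['eef_pos'],sense()['ft_force'],sense()['opening'])
E
```

```text
clock: 8.65
eef_pos: [0.6066, 0.1618, 0.2469]
ee_rot: [-3.138, -0.05, -0.014]
ft_force: [-0.9, 0.6, -0.3]
opening: 0.0601
grip_force: 0.0
clock: 9.45
eef_pos: [0.4787, 0.0259, 0.1233]
ee_rot: [3.141, 0.049, -0.007]
ft_force: [-0.4, -0.5, 0.3]
opening: 0.0016
grip_force: 0.0
[0.47872898 0.02613225 0.12366811] [-0.1666635  -0.03838157 -0.70468799] 0.00044075786799168315
```

View pics/c3.png

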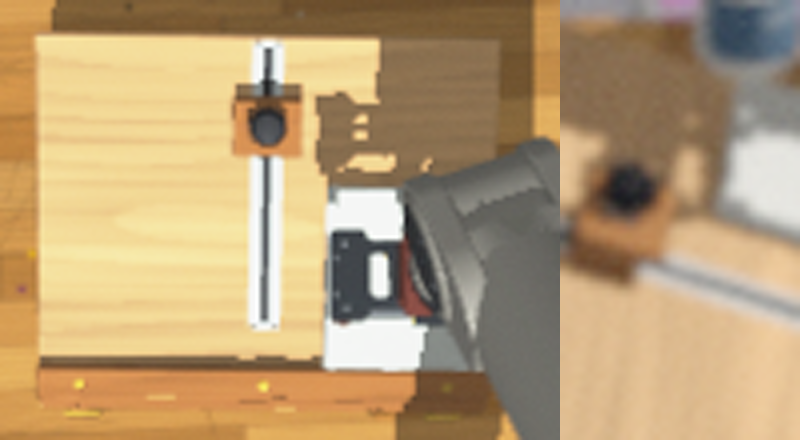

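The holder is up its track: the knob is at (267,126) in the crop, and its lower edge at y=156 is well clear of the canvas top at y=187. Next I'll touch the canvas face gently to get its height.

```bash
python3 -m inch '[[[0,0,25,0],[0,0,40,0],[0,0,46,0],[0,0,48,0],[0,0,48,0]]]'; python3 -m inch '[[[0,0,1.5,0],[0,0,3,0],[0,0,4.5,0],[0,0,6,0],[0,0,6,0]]]'
```

```text
clock: 10.05
eef_pos: [0.4816, 0.0265, 0.0788]
ee_rot: [-3.141, -0.05, -0.002]
ft_force: [-0.8, 0.1, 0.1]
opening: 0.0005
grip_force: 0.0
clock: 10.55
eef_pos: [0.481, 0.0264, 0.072]
ee_rot: [3.141, 0.049, -0.0]
ft_force: [0.2, -0.1, 0.3]
opening: 0.0005
grip_force: 0.0
```

```bash
python3 -m inch '[[[0,0,1.5,0],[0,0,3,0],[0,0,4.5,0],[0,0,4.5,0]]]'; python3 -m inch '[[[0,0,1,0],[0,0,2,0],[0,0,2,0]]]';
```

```text
clock: 10.95
eef_pos: [0.4809, 0.0264, 0.0674]
ee_rot: [3.141, 0.05, -0.001]
ft_force: [-0.5, -0.0, 0.1]
opening: 0.0003
grip_force: 0.0
clock: 11.25
eef_pos: [0.4814, 0.0264, 0.0664]
ee_rot: [3.141, 0.049, 0.001]
ft_force: [-2.5, -0.6, 10.3]
opening: 0.0005
grip_force: 5.0
```

Contact is at z≈0.067. I'll go to the right side of the canvas, down to z≈0.054, and then push.

```bash
python3 -m inch '[[[0,0,-20,0],[0,30,-25,0],[0,60,-25,0],[0,75,-25,0],[0,75,-25,0],[0,75,-5,0],[0,75,11,0],[0,75,11,0]]]'; python3 -m inch '[[[0,-4,0,0],[0,-8,0,0],[0,-12,0,0],[0,-16,0,0],[0,-20,0,0],[0,-24,0,0],[0,-27,0,0],[0,-30,0,0]]]'; python3 -c "
from h import *
cv2.imwrite('pics/side4.png',get_image('side'));print(sense()['ft_force'])"
```

```text
clock: 12.05
eef_pos: [0.4819, -0.0472, 0.0531]
ee_rot: [-3.14, -0.052, 0.006]
ft_force: [-0.7, 1.0, 0.0]
opening: 0.0005
grip_force: 0.0
clock: 12.85
eef_pos: [0.4824, -0.0186, 0.0547]
ee_rot: [3.141, 0.05, -0.0]
ft_force: [-0.4, -2.4, 1.1]
opening: 0.0003
grip_force: 0.9
[ 0.00536091 -0.61004378  1.07351526]
```

```bash
python3 -m inch '[[[0,-5,0,0],[0,-11,0,0],[0,-18,0,0],[0.4,-25,0,0],[0.4,-32,0,0],[0.4,-38,0,0],[0.4,-42,0,0],[0.5,-44,0,0]]]'; python3 -m inch '[[[0,-5,0,0],[0,-11,0,0],[0,-18,0,0],[0.2,-24,0,0],[0.3,-30,0,0],[0.4,-35,0,0],[0.4,-38,0,0],[0.5,-38,0,0]]]'; python3 - <<'E'
from h import *
for n in("top","side"):cv2.imwrite(f"pics/{n}5.png",get_image(n))
t=cv2.imread("pics/top5.png");a=cv2.imread("pics/side5.png")
o=np.zeros((440,800,3),np.uint8);o[:,:420]=cv2.resize(t[150:260,280:385],(420,440),interpolation=2)
o[:,420:]=cv2.resize(a[165:275,295:390],(380,440),interpolation=2);cv2.imwrite("pics/c5.png",o)
print(sense()['eef_pos'],sense()['ft_force'])
E
```

```text
clock: 13.7
eef_pos: [0.4816, 0.0261, 0.0546]
ee_rot: [-3.141, -0.051, 0.0]
ft_force: [-0.2, -1.6, -0.7]
opening: 0.0001
grip_force: 0.7
clock: 14.5
eef_pos: [0.481, 0.0642, 0.0547]
ee_rot: [-3.141, -0.051, -0.0]
ft_force: [1.1, 0.7, -1.2]
opening: 0.0001
grip_force: 0.0
[0.48107152 0.06369103 0.05471741] [ 0.50254492 -0.05123966 -0.48804621]
```

View pics/c5.png

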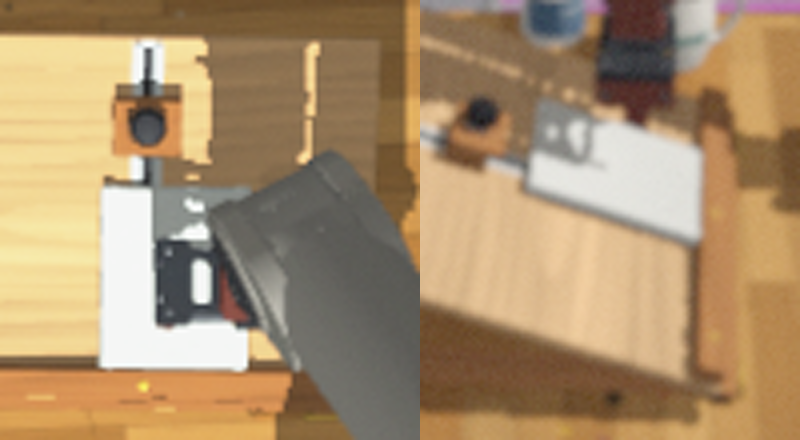

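The canvas is now seated on the ledge and square. In the left crop it spans x 101-248 with its centre near 175, against a track centre of 145, so about 24 mm is left. I'll push 21 mm, retreat and measure.

```bash
python3 -m inch '[[[0,-4,0,0],[0,-9,0,0],[0.1,-14,0,0],[0.2,-18,0,0],[0.2,-20,0,0],[0.2,-21,0,0],[0.2,-21,0,0]]]'; python3 -m inch '[[[0,8,0,0],[0,15,-20,0],[0,50,-60,0],[0,100,-80,0],[0,150,-80,0],[0,200,-80,0],[0,200,-80,0]]]';cat > m.py <<'E'
from h import *
import sys
t=get_image("top");a=get_image("side");cv2.imwrite(f"pics/top{sys.argv[1]}.png",t);cv2.imwrite(f"pics/side{sys.argv[1]}.png",a)
def quad(n,im,x0,y0,x1,y1):
    r=cv2.resize(im[y0:y1,x0:x1],None,fx=8,fy=8,interpolation=cv2.INTER_CUBIC);h=cv2.cvtColor(r,cv2.COLOR_BGR2HSV)
    m=((h[...,1]<60)&(h[...,2]>110)).astype(np.uint8)
    m=cv2.morphologyEx(m,cv2.MORPH_OPEN,np.ones((100,100)) if n=="top" else np.ones((60,60)))
    c=max(cv2.findContours(m,0,2)[0],key=cv2.contourArea)
    q=cv2.approxPolyDP(c,40,True)[:,0];print(n,cv2.contourArea(c)/64,len(q));return (q+.5)/8-.5+[x0,y0]
qt=quad("top",t,285,185,380,250);print(qt.round(1).tolist())
sl,cl=np.sin(.35),np.cos(.35);yaw=.02;ex=np.array([np.cos(yaw),np.sin(yaw),0]);ey=np.array([-np.sin(yaw),np.cos(yaw),0]);ez=np.array([0,0,1.])
up=cl*ex+sl*ez;N=-sl*ex+cl*ez;L=np.array([.679,.1615,.1426])-.27*up
def onface(n,px,d):
    c,r=ray(n,px);s=((L+d*N-c)@N)/(r@N);v=c+s*r-L;return np.array([v@up,v@ey])*1e3
print('canvas front corners (up,y) mm',[onface("top",q,.016).round(1).tolist() for q in qt])
T=lambda x,y:((x+.5)/4-.5+250,(y+.5)/4-.5+150)
print('track',onface("top",T(267,42),0),onface("top",T(264,327),0))
# dark slot centroid in rows
for y in (164,166,168):
    row=255-t[y,305:328].max(1).astype(float);w=np.clip(row-130,0,None);print(y,(w*np.arange(305,328)).sum()/w.sum() if w.sum() else None)
E
python3 m.py 6
```

```text
clock: 15.3
eef_pos: [0.4805, 0.0847, 0.0547]
ee_rot: [-3.141, -0.05, -0.0]
ft_force: [-0.3, -0.7, 0.3]
opening: 0.0003
grip_force: 0.0
clock: 16.0
eef_pos: [0.486, -0.1233, 0.1349]
ee_rot: [3.139, 0.033, 0.0]
ft_force: [-1.0, 0.3, -0.3]
opening: 0.0004
grip_force: 0.0
top 1722.140625 4
[[299.1, 195.9], [297.8, 241.3], [334.9, 242.1], [335.9, 196.9]]
canvas front corners (up,y) mm [[152.9, 54.3], [2.9, 57.7], [1.4, -63.0], [150.9, -63.1]]
track [265.95968603   0.44266086] [32.43495518  0.05078037]
164 316.8888888888889
166 316.75
168 316.19565217391306
```

```bash
python3 - <<'E'
from h import *
t=cv2.imread("pics/top6.png")
for y in(205,220,235):
  print(y,t[y,294:304].tolist(),'|',t[y,331:341].tolist())
for y in (162,166,170,190,192,194):print(y,t[y,309:324].mean(1).round().astype(int).tolist() if 0 else t[y,309:325,0].tolist())
t0=cv2.imread("pics/top0.png")
for y in (165,175,185,215,222,228):print(y,t0[y,309:325,0].tolist())
E
```

```text
205 [[161, 226, 246], [162, 227, 246], [162, 227, 246], [162, 227, 246], [185, 227, 243], [233, 238, 237], [245, 246, 245], [245, 246, 245], [245, 246, 245], [245, 246, 245]] | [[244, 245, 244], [244, 245, 244], [244, 245, 244], [244, 246, 245], [241, 244, 243], [208, 232, 241], [149, 216, 243], [151, 218, 243], [151, 218, 243], [149, 218, 243]]
220 [[156, 222, 245], [156, 223, 245], [155, 222, 244], [154, 222, 244], [181, 224, 241], [233, 239, 237], [245, 246, 245], [245, 246, 245], [245, 246, 245], [245, 246, 245]] | [[245, 246, 245], [245, 246, 245], [244, 246, 244], [245, 246, 245], [238, 243, 244], [150, 209, 237], [150, 218, 243], [152, 218, 243], [152, 219, 243], [151, 216, 243]]
235 [[151, 216, 242], [150, 216, 242], [151, 216, 242], [150, 217, 242], [215, 235, 244], [245, 246, 245], [245, 246, 245], [245, 246, 245], [245, 246, 245], [244, 246, 244]] | [[244, 246, 244], [245, 246, 244], [245, 246, 245], [245, 246, 245], [239, 244, 245], [150, 216, 243], [149, 216, 242], [148, 216, 243], [148, 216, 242], [149, 216, 242]]
162 [155, 157, 157, 171, 229, 246, 238, 123, 108, 211, 2
[... 254 characters left out ...]
, 225, 146, 148, 147, 146]
192 [147, 146, 146, 198, 243, 244, 212, 92, 170, 241, 245, 225, 148, 148, 149, 148]
194 [136, 135, 137, 183, 236, 238, 193, 83, 97, 195, 240, 211, 136, 136, 136, 134]
165 [149, 149, 151, 169, 226, 245, 234, 119, 104, 204, 244, 236, 172, 147, 147, 146]
175 [137, 137, 138, 171, 232, 245, 230, 87, 132, 223, 245, 234, 141, 142, 143, 141]
185 [145, 144, 143, 193, 241, 242, 203, 85, 161, 238, 243, 222, 148, 149, 146, 149]
215 [160, 161, 162, 222, 246, 242, 171, 91, 205, 246, 241, 185, 159, 161, 158, 158]
222 [147, 144, 162, 230, 247, 241, 132, 114, 220, 246, 242, 174, 144, 145, 146, 143]
228 [148, 147, 163, 231, 247, 242, 131, 115, 221, 247, 242, 168, 144, 145, 145, 144]
```

The canvas edges centre at about 316.4 px against a track centre of 315.7 px, so it sits 2 mm to the right. I'll nudge it 2 mm more.

```bash
python3 -m inch '[[[0,-50,0,0],[0,-100,0,0],[0,-150,0,0],[0,-184,30,0],[0,-184,60,0],[0,-184,80,0],[0,-184,80,0]]]'; python3 -m inch '[[[0,-4,0,0],[0,-8,0,0],[0,-12,0,0],[0,-15,0,0],[0,-17,0,0],[0,-18,0,0],[0,-18,0,0]]]'; python3 -m inch '[[[0,8,0,0],[0,15,-20,0],[0,50,-60,0],[0,100,-80,0],[0,150,-80,0],[0,150,-80,0],[0,150,-80,0]]]'; cat > c.py <<'E'
from h import *
import sys
t=get_image("top");cv2.imwrite(f"pics/top{sys.argv[1]}.png",t)
for y in range(200,240,5):
    b=t[y,:,0].astype(float);w=b[308:324].max();l=b[290:296].mean();r=b[338:342].mean()
    cl=316-.5-np.clip((b[290:316]-l)/(w-l),0,1).sum();cr=316-.5+np.clip((b[316:346]-r)/(w-r),0,1).sum()
    print(y,round(cl,2),round(cr,2),'ctr',round((cl+cr)/2,2),'track',round(315.9-(y-205)*.3/25*1,2))
E
python3 c.py 7
```

```text
clock: 16.8
eef_pos: [0.4781, 0.0702, 0.0524]
ee_rot: [-3.141, -0.056, 0.009]
ft_force: [-1.1, -0.3, -0.2]
opening: 0.0007
grip_force: 0.0
clock: 17.5
eef_pos: [0.4809, 0.085, 0.0551]
ee_rot: [3.14, 0.047, 0.001]
ft_force: [0.5, -4.8, 5.2]
opening: 0.0002
grip_force: 2.5
clock: 18.2
eef_pos: [0.4848, -0.0652, 0.1345]
ee_rot: [-3.141, -0.043, 0.0]
ft_force: [0.1, 1.5, 0.0]
opening: -0.0
grip_force: 0.0
200 298.21 335.85 ctr 317.03 track 315.96
205 298.38 335.92 ctr 317.15 track 315.9
210 298.23 335.59 ctr 316.91 track 315.84
215 297.88 335.44 ctr 316.66 track 315.78
220 297.82 335.41 ctr 316.62 track 315.72
225 297.76 335.34 ctr 316.55 track 315.66
230 297.86 335.36 ctr 316.61 track 315.6
235 297.89 335.29 ctr 316.59 track 315.54
```

```bash
python3 - <<'E'
from h import *
a=cv2.imread("pics/top6.png");b=cv2.imread("pics/top7.png")
for y in(195,197,205,220,235,241):
  print(y,a[y,296:301,0].tolist(),b[y,296:301,0].tolist(),'|',a[y,333:339,0].tolist(),b[y,333:339,0].tolist())
E
```

```text
195 [145, 143, 126, 81, 86] [143, 143, 126, 81, 90] | [79, 80, 79, 108, 147, 148] [79, 80, 78, 108, 146, 147]
197 [149, 149, 173, 223, 239] [148, 147, 174, 220, 235] | [215, 209, 191, 175, 153, 152] [214, 208, 178, 149, 151, 152]
205 [162, 162, 185, 233, 245] [160, 160, 182, 232, 245] | [244, 244, 241, 208, 149, 151] [244, 244, 239, 192, 149, 150]
220 [155, 154, 181, 233, 245] [155, 154, 214, 245, 245] | [244, 245, 238, 150, 150, 152] [245, 245, 237, 149, 150, 152]
235 [151, 150, 215, 245, 245] [151, 148, 216, 246, 245] | [245, 245, 239, 150, 149, 148] [244, 244, 235, 150, 149, 148]
241 [47, 50, 173, 241, 240] [48, 45, 162, 236, 240] | [243, 236, 169, 64, 65, 64] [241, 235, 166, 65, 66, 66]
```

```bash
python3 -m inch '[[[0,-50,0,0],[0,-100,0,0],[0,-134,30,0],[0,-134,60,0],[0,-134,79,0],[0,-134,79,0],[0,-134,79,0]]]'; python3 -m inch '[[[0,-4,0,0],[0,-8,0,0],[0,-12,0,0],[0,-15,0,0],[0,-16,0,0],[0,-16,0,0]]]';  python3 -m inch '[[[0,-1,0,0],[0,-2,0,0],[0,-2,0,0]]]'; python3 -c "
from h import *
print(sense()['eef_pos'],sense()['ft_force'])"
```

```text
clock: 18.95
eef_pos: [0.4804, 0.0721, 0.0557]
ee_rot: [-3.14, -0.053, 0.002]
ft_force: [0.0, 0.5, 0.3]
opening: 0.0005
grip_force: 0.0
clock: 19.55
eef_pos: [0.4808, 0.0857, 0.0559]
ee_rot: [3.14, 0.048, 0.001]
ft_force: [0.8, -4.0, 2.7]
opening: 0.0005
grip_force: 1.9
clock: 19.85
eef_pos: [0.4808, 0.0869, 0.0559]
ee_rot: [3.14, 0.047, 0.001]
ft_force: [0.1, -6.6, 5.3]
opening: 0.0006
grip_force: 3.1
[0.48078014 0.08689259 0.05593005] [ 0.09164764 -6.55902597  5.28427162]
```

```bash
python3 - <<'E'
from h import *
t=get_image("top");a=get_image("side");cv2.imwrite("pics/top8.png",t)
o=np.zeros((560,800,3),np.uint8);o[:,:400]=cv2.resize(t[175:259,285:345],(400,560),interpolation=2)
o[:,400:]=cv2.resize(a[155:239,310:370],(400,560),interpolation=2);cv2.imwrite("pics/c8.png",o)
s=sense();print(s['eef_pos'],s['ft_force'],s['moment'],s['joint_efforts'])
for y in(205,220,235,241):  print(y,t[y,294:301,0].tolist(),t[y,333:339,0].tolist())
E
```

```text
[0.48076606 0.08692153 0.05588639] [ 0.85189001 -5.28436414  5.00557519] [-1.28344987e+00 -1.34520396e-01 -1.51808443e-04] [ -3.01130041 -41.30021095  -6.45431176 -18.1376946   -1.03621244
  -0.95453035   0.05222831]
205 [163, 163, 162, 163, 221, 246, 245] [91, 89, 90, 92, 92, 91]
220 [158, 157, 157, 154, 219, 246, 245] [130, 120, 133, 137, 138, 140]
235 [149, 151, 152, 160, 218, 245, 245] [246, 240, 145, 152, 150, 146]
241 [50, 49, 48, 77, 185, 240, 241] [242, 224, 68, 64, 65, 66]
```

View pics/c8.png

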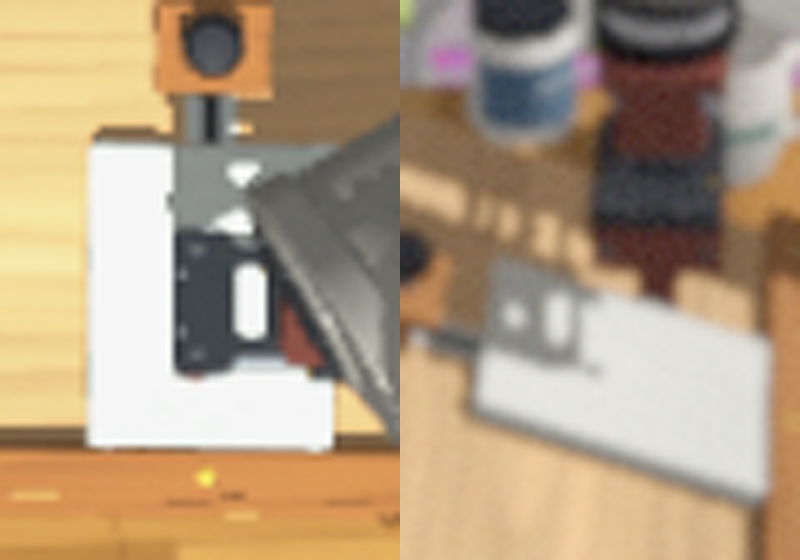

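The canvas sits flat and square on the ledge, spanning x 89-333 in the left crop, and is still about 1.5 mm to the right of the track. I'll lift the tip slightly in case it drags, and push a little more.

```bash
python3 -m inch '[[[0,0,-1.5,0],[0,0,-1.5,0],[0,-1,-1.5,0],[0,-1,-1.5,0]]]'; python3 - <<'E'
from h import *
s=sense();print(s['eef_pos'],s['ft_force'],s['moment']);t=get_image("top")
for y in(205,220,235,241):  print(y,t[y,294:301,0].tolist(),t[y,333:339,0].tolist())
E
```

```text
clock: 20.35
eef_pos: [0.4803, 0.0899, 0.0571]
ee_rot: [-3.141, -0.05, 0.0]
ft_force: [0.5, -1.4, -0.1]
opening: 0.0005
grip_force: 0.4
[0.48025472 0.08989351 0.05705111] [ 0.54784214 -1.43621049 -0.09813353] [-0.18319992 -0.1100933  -0.05314295]
205 [161, 162, 162, 220, 246, 245, 245] [91, 90, 101, 110, 92, 90]
220 [157, 157, 154, 219, 246, 245, 245] [118, 136, 136, 137, 140, 142]
235 [149, 151, 154, 213, 245, 245, 245] [239, 146, 153, 150, 149, 134]
241 [48, 50, 77, 183, 240, 240, 240] [230, 73, 64, 64, 66, 64]
```

```bash
python3 -m inch '[[[0,8,0,0],[0,15,-20,0],[0,50,-60,0],[0,100,-80,0],[0,150,-80,0],[0,150,-80,0],[0,150,-80,0]]]'; cat > e.py <<'E'
from h import *
import sys
t=get_image("top");cv2.imwrite(f"pics/top{sys.argv[1]}.png",t);t0=cv2.imread("pics/top0.png")
def edges(im,y,a,b,c):
    # a<c<b: white count either side of c, half-level threshold
    v=im[y,:,0].astype(float);w=240;L=v[a:a+3].mean();R=v[b-3:b].mean()
    i=c
    while v[i-1]>(w+L)/2:i-=1
    l=i-(v[i]-(w+L)/2)/max(v[i]-v[i-1],1)
    i=c
    while v[i+1]>(w+R)/2:i+=1
    r=i+(v[i]-(w+R)/2)/max(v[i]-v[i+1],1)
    return l,r
Y=np.arange(200,240);E=np.array([edges(t,y,290,342,318) for y in Y])
for n,k in(("L",0),("R",1)):
    p=np.polyfit(Y-220,E[:,k],1);print(n,p,np.std(E[:,k]-np.polyval(p,Y-220)))
T=[]
for im,ys in((t,[161,162,163,164,165,166,189,190,191,192]),(t0,list(range(162,190))+list(range(214,230)))):
    for y in ys:
        l,_=edges(im,y,307,326,314);_,r=edges(im,y,307,326,318);T.append((y,(l+r)/2))
T=np.array(T);p=np.polyfit(T[:,0]-220,T[:,1],1);print('track',p,np.std(T[:,1]-np.polyval(p,T[:,0]-220)))
E
python3 e.py 9
```

```text
clock: 21.1
eef_pos: [0.4846, -0.0625, 0.1371]
ee_rot: [3.141, 0.043, -0.0]
ft_force: [-0.1, -0.0, -0.3]
opening: 0.0004
grip_force: 0.0
L [1.00275503e-03 2.96718357e+02] 0.05683977511092882
R [-3.20072112e-02  3.34055593e+02] 0.14998179332363773
track [-1.59478509e-02  3.15657219e+02] 0.05110008143351486
```

The canvas is within about 1 mm of the track centre line and square. Now I'll go back to the knob.

```bash
python3 -m inch '[[[0,0,-50,0],[0,0,-100,0],[20,-40,-113,0],[50,-85,-113,0],[80,-130,-113,0],[110,-180,-113,0],[128,-220,-113,0],[128,-220,-113,0]]]' 60 20;  python3 -m inch '[[[0,0,0,0],[0,0,0,0],[0,0,20,0]]]'; python3 -c "
from h import *
print(sense()['eef_pos'],sense()['ee_rot'])"
```

```text
clock: 21.95
eef_pos: [0.605, 0.1734, 0.2493]
ee_rot: [-3.136, -0.067, 0.002]
ft_force: [0.0, 0.3, -0.8]
opening: 0.0587
grip_force: 0.0
clock: 22.25
eef_pos: [0.6073, 0.1623, 0.2324]
ee_rot: [-3.141, -0.047, -0.007]
ft_force: [0.7, 0.1, -0.3]
opening: 0.0601
grip_force: 0.0
[0.60725076 0.16234912 0.23244318] [-3.1410974  -0.04657419 -0.00712037]
```

```bash
python3 -m inch '[[[0,0,35,0],[0,0,65,0],[0,0,85,0],[0,0,94,0],[0,0,94,0]]]'; python3 -m inch '[[[0,0,4,0],[0,0,4,0],[0,0,4,0]]]'; python3 -m inch '[[[0,0,0,0],[0,0,0,0],[0,0,0,0],[0,0,0,0],[0,0,0,0]]]' 15 20
```

```text
clock: 22.75
eef_pos: [0.6053, 0.1615, 0.1354]
ee_rot: [3.14, 0.047, -0.003]
ft_force: [0.6, -1.1, 1.0]
opening: 0.0599
grip_force: 0.0
clock: 23.05
eef_pos: [0.6066, 0.1635, 0.1331]
ee_rot: [-3.141, -0.049, -0.002]
ft_force: [-0.1, 0.8, -0.5]
opening: 0.0598
grip_force: 0.0
clock: 23.55
eef_pos: [0.6062, 0.1601, 0.1321]
ee_rot: [3.137, 0.046, -0.001]
ft_force: [-1.6, -7.1, 3.7]
opening: 0.0279
grip_force: 20.0
```

```bash
python3 -m inch '[[[0,3,0,0],[-3,3,1,0],[-8,3,3,0],[-14,3,5,0],[-20,3,7,0],[-26,2.7,9.4,0],[-28,2.7,10.2,0],[-28,2.7,10.2,0]]]';  python3 -m inch '[[[-1,0,0.4,0],[-2,0,0.7,0],[-2,0,0.7,0]]]'
```

```text
clock: 24.35
eef_pos: [0.577, 0.1595, 0.1215]
ee_rot: [3.14, 0.05, -0.003]
ft_force: [-0.2, -1.9, -1.2]
opening: 0.0281
grip_force: 20.0
clock: 24.65
eef_pos: [0.5765, 0.1596, 0.1213]
ee_rot: [3.141, 0.049, 0.001]
ft_force: [2.8, -3.1, -0.7]
opening: 0.0283
grip_force: 20.0
```

```bash
python3 -m inch '[[[-1,0,0.4,0],[-2,0,0.7,0],[-2,0,0.7,0]]]';  python3 -m inch '[[[-1,0,0.4,0],[-2,0,0.7,0],[-2,0,0.7,0]]]'
```

```text
clock: 24.95
eef_pos: [0.574, 0.1595, 0.1205]
ee_rot: [3.141, 0.049, -0.0]
ft_force: [2.6, -3.6, -0.3]
opening: 0.028
grip_force: 20.0
clock: 25.25
eef_pos: [0.5722, 0.1595, 0.1198]
ee_rot: [3.141, 0.049, 0.0]
ft_force: [3.0, -3.2, -0.8]
opening: 0.028
grip_force: 20.0
```

```bash
for i in 1; do python3 -m inch '[[[-1,0,0.4,0],[-2,0,0.7,0],[-2,0,0.7,0]]]';  python3 -m inch '[[[-1,0,0.4,0],[-2,0,0.7,0],[-2,0,0.7,0]]]'; done
```

```text
clock: 25.55
eef_pos: [0.5722, 0.1596, 0.1198]
ee_rot: [-3.14, -0.049, -0.006]
ft_force: [7.6, -3.1, -1.5]
opening: 0.0282
grip_force: 20.0
clock: 25.85
eef_pos: [0.5722, 0.1595, 0.1198]
ee_rot: [-3.14, -0.048, -0.012]
ft_force: [11.0, -2.9, -1.4]
opening: 0.028
grip_force: 20.0
```

The holder has seated: it stopped at x=0.5722 with the force rising to 11 N. I'll release, retreat and check.

```bash
python3 -m inch '[[[0,0,0,0],[0,0,0,0],[0,0,0,0],[0,0,0,0],[0,0,-5,0],[0,0,-30,0],[0,0,-80,0],[0,0,-120,0]]]' 60;  python3 -m inch '[[[0,50,-20,0],[0,100,-20,0],[0,150,-20,0],[0,200,-20,0],[0,240,-20,0],[0,260,-20,0],[0,260,-20,0],[0,260,-20,0]]]'; python3 e.py 10; python3 - <<'E'
from h import *
t=cv2.imread("pics/top10.png");a=get_image("side");cv2.imwrite("pics/side10.png",a)
o=np.zeros((560,800,3),np.uint8);o[:,:400]=cv2.resize(t[175:259,285:345],(400,560),interpolation=2)
o[:,400:]=cv2.resize(a[165:249,310:370],(400,560),interpolation=2);cv2.imwrite("pics/c10.png",o)
s=sense();print(s['eef_pos'],s['ft_force'])
E
```

```text
clock: 26.65
eef_pos: [0.5679, 0.1599, 0.2407]
ee_rot: [-3.141, -0.05, -0.0]
ft_force: [0.9, 0.4, 0.5]
opening: 0.0601
grip_force: 0.0
clock: 27.45
eef_pos: [0.5763, -0.0994, 0.2587]
ee_rot: [-3.14, -0.05, -0.0]
ft_force: [0.5, 0.4, -0.0]
opening: 0.0595
grip_force: 0.0
L [-9.23292788e-02  2.97315109e+02] 3.8267809546853
R [6.04294331e-02 3.33467634e+02] 3.8436221537480155
track [-1.56639288e-02  3.15405787e+02] 4.822280179386166
[ 0.5764677  -0.0979118   0.25870645] [-0.26195542 -0.3604191   0.70518556]
```

View pics/c10.png

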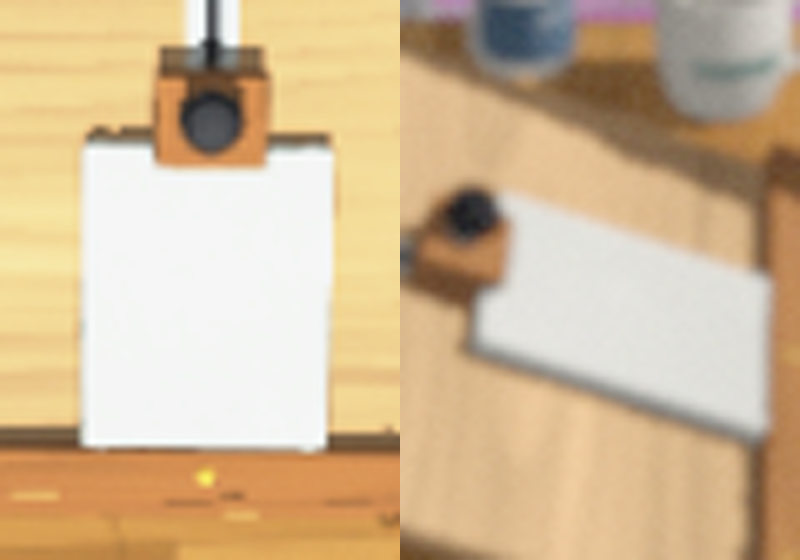

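The final view shows the holder block (x 155-270) seated on the canvas top with its lip lapping the front. The canvas (x 83-329) is square on the ledge and within about 1 mm of the track centre, and the mug and gesso pot appear undisturbed. The arm is clear, so I'm handing in.

```bash
python3 -c "
from plant import *
print(close_job())"
```

```text
the job is handed in; nothing more can be done
None
```

The job is handed in at about 27.5 s of robot time: the canvas is square on the ledge and about 1 mm off the track centre, the holder is down on its top edge with the lip over the front, and nothing else was touched.

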